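# Start the stirrer under the beaker

### The arm

A 6-joint arm with a two-finger parallel gripper is mounted at the origin on a cart in front of the work surface, level with it; the furniture and walls round the work are solid. World frame = base frame: x ahead of the robot, y to its left, z up, the work surface at z = 0. Lengths are in m, angles in rad, forces in N, time in s.
With the tool pointing down it reaches from about 0.325 to 0.775 m from the base axis. Payload 9.3 kg.
Tool frame: the origin (TCP) lies midway between the tips of the shut fingers; the grasp point (between the pads) lies 19 mm behind it; z points along the fingers, y is the line along which they close (so a half turn about z gives the same grasp; the last joint's range is limited). The gripper opens to 85 mm and grips with 20 to 120 N. Pads are 22 mm wide; open, the fingers measure 114 mm over their backs; the gripper's body (76 mm by 85 mm) begins 54 mm behind the grasp point. The pads swing forward as they close: fully open they stand 13 mm farther back than shut.
Start: joints at [0.999, 0.259, 0.021, 1.334, 0, 1.418], TCP at [0.224, 0.502, 0.231] pointing down, gripper open.
Joint ranges: [-3.04, 3.04], [-0.91, 1.82], [-1.04, 1.36], [-1.92, 1.95], [-1.52, 1.45], [-3.14, 3.14]. Speed limits (rad/s): [2.22, 2.22, 2.79, 3.14, 3.14, 3.14].

### API

Orientations are given as a unit quaternion [w, x, y, z].
In Python, from workcell import telemetry, viewer, finish_job, models gives the robot as it stands.
- The arm moves only by the shell command python3 -m creep 'ROWS' [OPENING]. ROWS is JSON, a list of rows, each an object of numbers: "dx", "dy", "dz": the shift along the tool's x, y, z in cm; "twist": the turn about the tool's z in rad. A call has 1 to 10 rows; each row shifts and turns the commanded pose from where the row before left it, along the tool's axes as they then stand; what a row does not reach is not made up. A row lasts 1/8 s, in which the tool goes at most 62.5 mm and 10.7 degrees, less where a joint would pass 70% of its speed; a pose out of reach is approached as far as the arm can. A call with a gripper value outside its range is refused whole. OPENING is the opening, from -1 (shut) to 1 (fully open), set as the call begins (- or left out, the last holds). The fingers move at their own pace and stop on an object; the grip force is fixed at half the most. Time passes only in rows, so rows that do not move let the fingers close. It gives the time, the measured TCP pose, the force, the opening and the grip force at its end, in the units of the state.
- telemetry.get_state(): the state, without advancing time (a new reading comes with each control period).
- viewer.camera(name): name is "side" or "top" or "wrist"; returns a dict with "pixels" (480x640x3 uint8, red, green, blue), "intrinsics" (3x3 intrinsics, pixels), "k1" (the pictures are not rectified: a ray, as slopes to the right and down, at radius r is drawn at 1 + k1 r^2 times it, then the intrinsics apply), "view" (4x4, takes a point from world to camera coordinates). Camera axes: x right, y up, looking along -z (the intrinsics and any distortion apply to the point x, -y, -z); pixel columns grow to the right and rows downward; lengths in m; the calibration is good to about 2 mm. A picture is of the moment at which its call begins. There is no depth.
- finish_job(): hands the job in; it is judged then, once.
Trained networks look in a picture, given as the dict that the camera call returned (one of the last four; its "shot" number tells which), for a name from the list of things; names that differ only in an ending like _2 or _b are one class to them, and where a whole thing is asked for, a point or a joint stands for the part that bears it (a point fixed in the world has none). Each returns a list of dicts, best first, with "conf" (0 to 1); they miss things now and then, are a little off and sometimes report something else, mostly with a low value. They report only what shows in the picture. A call takes as long as a camera call. They do not tell look-alikes from the thing itself.
- models.search_frame(picture, label): "pixel" ([column, row] in pixels, amid what is visible of it).
- models.masks_of(picture, label): "region" (480x640 bool, what is visible of it) and "pixel" ([column, row] in pixels, amid what is visible of it).
The state is a dict: "time": time; "joint_pos": joint angles; "joint_vel": joint speeds; "tau": joint torques, N m; "ee_pos": TCP position; "ee_rot": TCP orientation; "ft_force": force on the tool from outside, world axes, zero at the start; "moment": the same for the moment, N m; "finger_gap": finger opening in m; "grip_force": force on a finger pad.
Only numpy, scipy, OpenCV 4.12 (cv2) and the standard library are available. Lean on these libraries where they do the work, as an engineer would, in place of code of your own. Each camera call takes 0.05 s, during which the arm holds its last target. There are 200 camera calls.

### The job

Start the stirring of the glass beaker: with the fingertips gently press the round key in front of the plate on which the beaker stands, let it spring back, then press the long start bar at the right-hand front end of the stirrer and withdraw, so that it springs back too. Do not press the keys of the other two plates, pick nothing up, and leave the vessels and everything else on the bench where they stand.

Things in the scene. Friction and masses are not known exactly. Their poses are not given: they have to be found in the camera images.
- stirrer: three-place magnetic stirrer, low white box 200 mm deep (x), 390 wide (y), 50 high, fixed to the bench; origin at the centre of its underside, its -x side faces the robot, +y is its left. Three steel plates in a row on the back half, one round key in front of each on the front half (a thin dark line joins plate and key), start bar at the right-hand front end
- plate_left (a point): centre of the top of the left round steel plate, 86 mm across, at (45, 125, 54) mm in the stirrer's frame; one vessel stands on it
- key_left_top (a point): centre of the top of the round grey key, 30 mm across, in front of the left plate; when not pressed it is at (-60, 125, 60) mm in the stirrer's frame, 10 mm above the case; it moves with the key
- key_left (a joint): how far the left key is pressed straight down, m: 0 released, 0.006 at its stop; a press counts beyond 0.003. It springs back by itself: about 1.5 N to start, 5 N at the stop
- plate_middle (a point): centre of the top of the middle round steel plate, 86 mm across, at (45, 25, 54) mm in the stirrer's frame; one vessel stands on it
- key_middle_top (a point): centre of the top of the round grey key, 30 mm across, in front of the middle plate; when not pressed it is at (-60, 25, 60) mm in the stirrer's frame, 10 mm above the case; it moves with the key
- key_middle (a joint): how far the middle key is pressed straight down, m: 0 released, 0.006 at its stop; a press counts beyond 0.003. It springs back by itself: about 1.5 N to start, 5 N at the stop
- plate_right (a point): centre of the top of the right round steel plate, 86 mm across, at (45, -75, 54) mm in the stirrer's frame; one vessel stands on it
- key_right_top (a point): centre of the top of the round grey key, 30 mm across, in front of the right plate; when not pressed it is at (-60, -75, 60) mm in the stirrer's frame, 10 mm above the case; it moves with the key
- key_right (a joint): how far the right key is pressed straight down, m: 0 released, 0.006 at its stop; a press counts beyond 0.003. It springs back by itself: about 1.5 N to start, 5 N at the stop
- start_bar_top (a point): centre of the top of the long grey start bar, 64 mm (stirrer's x) by 24 mm (y); when not pressed it is at (-45, -155, 60) mm in the stirrer's frame, 10 mm above the case; it moves with the bar
- start_bar (a joint): how far the start bar is pressed straight down, m; travel, force and spring as for the keys, a press counts beyond 0.003
- beaker: open clear glass beaker, 72 mm across, 95 mm high, part filled, loose on one of the three plates; origin at the centre of its underside
- bottle: white reagent bottle with a narrower screw cap, 61 mm across, 130 mm high, loose on one of the plates; origin at the centre of its underside
- cup: sample cup with a wide screw lid, 64 mm across, 72 mm high, loose on one of the plates; origin at the centre of its underside
- pipette: hand pipette lying on the bench to the right, 236 mm long, 21 mm high, loose bystander; origin at the centre of its underside
- label_roll: roll of white labels lying flat on the bench to the left, 66 mm across, 24 mm high, loose bystander; origin at the centre of its underside
- marker: black marker pen lying on the bench to the right, 131 mm long, 14 mm high, loose bystander; origin at the centre of its underside
Things that resemble listed ones, but are neither listed nor needed, are in the scene too. There is more than one size of the cup; the job needs the smaller.

How it is judged:
By the outcome, as a careful person would: the job done as asked, in the order asked, and still so for the second after the job is handed in, with the robot touching nothing.
It also fails if it takes over 38 s, if anything falls off the work surface, if the arm or the gripper's body presses on something with over 40 N, if the wrist force passes 120 N, or if a joint passes its speed limit or range.

## Working session

There is one attempt and no reset: what is moved stays moved. The work goes in short steps, Python scripts to look and compute and a shell command to move; the robot and the scene stay as the last step left them, time stands still between calls to the robot, and variables do not carry over. Pictures are saved under pics/ and viewed, at most 10 in all, crops included, and the job is handed in when it is done.

```bash
mkdir -p pics; ls
cat > h.py <<'E'
import numpy as np, cv2
from workcell import telemetry, viewer, models
def save(p,n): cv2.imwrite('pics/'+n,p["pixels"][:,:,::-1])
def proj(p,X):
    c=(np.c_[np.atleast_2d(X),np.ones(len(np.atleast_2d(X)))]@np.array(p["view"]).T)[:,:3]
    s=np.c_[c[:,0],-c[:,1]]/(-c[:,2:3]); r2=(s**2).sum(1,keepdims=True)
    s=s*(1+p["k1"]*r2); K=np.array(p["intrinsics"])
    return np.c_[s,np.ones(len(s))]@K.T[:,:2]
def ray(p,px,z):
    K=np.array(p["intrinsics"]);V=np.array(p["view"])
    d=(np.linalg.inv(K)@[px[0],px[1],1])[:2];s=d.copy()
    for _ in range(30): s=d/(1+p["k1"]*(s@s))
    R,t=V[:3,:3],V[:3,3];o=-R.T@t;v=R.T@np.array([s[0],-s[1],-1])
    return o+v*(z-o[2])/v[2]
E
python3 - <<'E'
from h import *
s=telemetry.get_state();print(s["time"],s["ee_pos"],s["ee_rot"],s["finger_gap"])
for n in("top","side"):
    p=viewer.camera(n);save(p,n+"1.png")
    V=np.array(p["view"]);print(n,-V[:3,:3].T@V[:3,3],p["k1"])
    for l,z in(("key_left_top",.06),("start_bar_top",.06),("plate_left",.054),("beaker",.1),("bottle",.1),("cup",.1),("stirrer",.05)):
        for d in models.search_frame(p,l)[:5]: print(l,round(d["conf"],2),np.round(d["pixel"]),np.round(ray(p,d["pixel"],z),3))
E
```

```text
pics
0.0 [0.22351047 0.50220466 0.23068072] [-2.33631920e-04  2.07881142e-01  9.78153857e-01 -6.38508329e-04] 0.08550715354104728
top [0.39322709 0.01824044 1.62724577] -0.11614474647281745
key_left_top 0.68 [258. 268.] [0.537 0.2   0.06 ]
key_left_top 0.36 [296. 266.] [0.545 0.097 0.06 ]
start_bar_top 0.76 [365. 269.] [ 0.536 -0.088  0.06 ]
start_bar_top 0.38 [262. 224.] [0.658 0.191 0.06 ]
plate_left 0.83 [315. 256.] [0.571 0.046 0.054]
beaker 0.91 [300. 225.] [0.648 0.085 0.1  ]
beaker 0.28 [315. 256.] [0.567 0.045 0.1  ]
bottle 0.73 [264. 224.] [0.652 0.18  0.1  ]
cup 0.91 [334. 178.] [ 0.777 -0.005  0.1  ]
cup 0.9 [337. 232.] [ 0.63  -0.011  0.1  ]
cup 0.29 [299. 227.] [0.644 0.087 0.1  ]
cup 0.2 [363. 268.] [ 0.534 -0.081  0.1  ]
stirrer 0.79 [309. 255.] [0.573 0.062 0.05 ]
stirrer 0.43 [336. 232.] [ 0.637 -0.01   0.05 ]
side [ 0.02918917 -0.87634514  0.62227813] -0.03765756202935844
key_left_top 0.53 [271. 239.] [0.545 0.194 0.06 ]
start_bar_top 0.66 [319. 280.] [ 0.534 -0.086  0.06 ]
plate_left 0.5 [269. 236.] [0.555 0.226 0.054]
beaker 0.67 [318. 281.] [ 0.492 -0.143  0.1  ]
bottle 0.77 [300. 211.] [0.678 0.243 0.1  ]
cup 0.96 [331. 248.] [ 0.612 -0.025  0.1  ]
cup 0.92 [375. 246.] [ 0.712 -0.082  0.1  ]
stirrer 0.79 [309. 270.] [ 0.547 -0.016  0.05 ]
stirrer 0.54 [282. 255.] [0.532 0.101 0.05 ]
stirrer 0.54 [204. 231.] [0.407 0.389 0.05 ]
```

Run:
```python
import cv2
a=cv2.imread('pics/top1.png')[150:310,220:410]; b=cv2.imread('pics/side1.png')[150:330,200:420]
cv2.imwrite('pics/c1.png',cv2.resize(a,(684,576),interpolation=3));cv2.imwrite('pics/c2.png',cv2.resize(b,(660,540),interpolation=3))
```

```text
(no output)
```

View pics/c1.png

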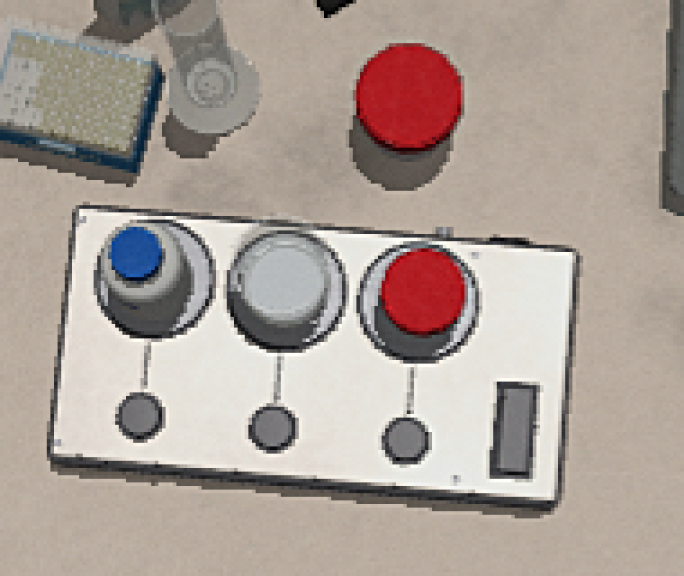

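View pics/c2.png

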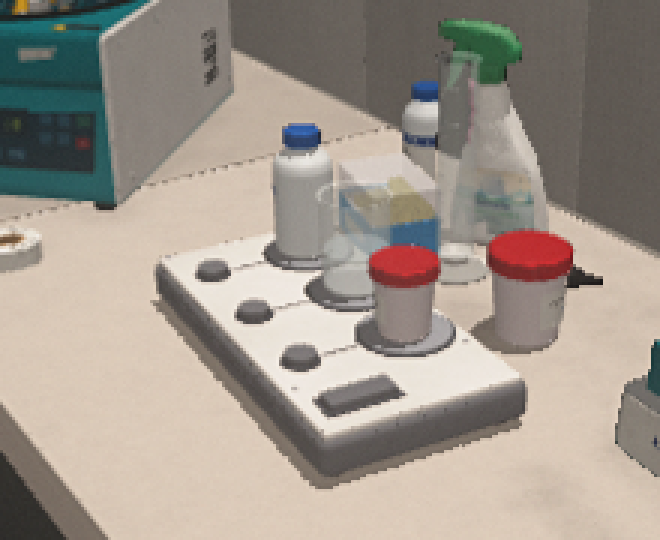

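The top crop shows three round keys at full-image pixels (259,265), (296,269) and (333,272), and the bar at (363,269). The clear beaker stands on the middle plate at (299,227), with the bottle on the left plate and the small cup on the right one. The side crop agrees. 

Candidates for the key: left (259,265), middle (296,269) and right (333,272). I choose the middle one because its line leads to the beaker's plate. The only long bar is at (363,269).

Run:
```python
from h import *
from scipy.optimize import least_squares
p=viewer.camera("top");q=viewer.camera("side")
L=np.array([[-60,125,60],[-60,25,60],[-60,-75,60],[-45,-155,60]])/1000
top=np.array([[258.9,265.3],[295.6,268.9],[332.8,272.2],[363,269.4]])
# refine in top by grey-level centroid
g=p["pixels"].astype(float).mean(2)
for i,(u,v) in enumerate(top):
    r=(10,10) if i<3 else (11,19)
    y0,x0=int(v)-r[1],int(u)-r[0];w=np.clip(160-g[y0:y0+2*r[1]+1,x0:x0+2*r[0]+1],0,60)
    Y,X=np.mgrid[:w.shape[0],:w.shape[1]];top[i]=[x0+(w*X).sum()/w.sum(),y0+(w*Y).sum()/w.sum()]
side=np.array([[200+212/3,150+268/3],[200+253/3,150+309/3],[200+300/3,150+354/3],[200+360/3,150+392/3]])
def W(a): c,s=np.cos(a[2]),np.sin(a[2]);return np.c_[a[0]+c*L[:,0]-s*L[:,1],a[1]+s*L[:,0]+c*L[:,1],L[:,2]]
for nm,f in(("top",lambda a:proj(p,W(a))-top),("side",lambda a:proj(q,W(a))-side),("both",lambda a:np.r_[proj(p,W(a))-top,proj(q,W(a))-side])):
    r=least_squares(lambda a:f(a).ravel(),[.6,.05,0]);print(nm,r.x.round(4),f(r.x).round(1).tolist());
    print(W(r.x)[[1,3]].round(4).tolist())
from scipy.spatial.transform import Rotation as Ro
s=telemetry.get_state();e=s["ee_rot"];R=Ro.from_quat([*e[1:],e[0]]).as_matrix();print(R.round(3))
for w in W(r.x)[[1,3]]: print((R.T@(w-s["ee_pos"])*100).round(2))
```

```text
top [ 0.593   0.0686 -0.1049] [[-0.4, -0.4], [-0.2, 0.2], [0.0, 0.7], [0.5, -0.6]]
[[0.536, 0.0997, 0.06], [0.5321, -0.0808, 0.06]]
side [ 0.5911  0.0601 -0.0879] [[-0.1, -0.0], [0.1, -0.2], [0.2, 0.2], [-0.1, -0.1]]
[[0.5335, 0.0903, 0.06], [0.5326, -0.0903, 0.06]]
both [ 0.5935  0.0668 -0.0961] [[0.4, -0.1], [0.6, 0.1], [0.9, 0.3], [1.4, -1.2], [-0.2, -1.1], [-0.4, -1.4], [-0.7, -1.1], [-1.3, -1.5]]
[[0.5362, 0.0975, 0.06], [0.5338, -0.0831, 0.06]]
[[-0.914  0.407  0.   ]
 [ 0.407  0.914 -0.   ]
 [-0.    -0.    -1.   ]]
[-45.02 -24.29  17.13]
[-52.15 -40.89  17.13]
```

The beaker is on the middle plate, so I will hover near the middle key with the fingers shut and check from the wrist camera.

```bash
python3 -m creep '[{"twist":-0.16},{"twist":-0.16},{"dx":-3.5,"dy":-3.73},{"dx":-3.5,"dy":-3.73},{"dx":-3.5,"dy":-3.73},{"dx":-3.5,"dy":-3.73},{"dx":-3.5,"dy":-3.73},{"dx":-3.5,"dy":-3.73},{"dx":-3.5,"dy":-3.73},{"dx":-3.5,"dy":-3.73}]' -1
python3 -m creep '[{"dx":-3.5,"dy":-3.73},{"dx":-3.5,"dy":-3.73},{"dz":2.5},{"dz":2.5},{"dz":2.5},{}]'
python3 - <<'E'
from h import *
from scipy.spatial.transform import Rotation as Ro
s=telemetry.get_state();e=s["ee_rot"];print(s["time"],s["ee_pos"],Ro.from_quat([*e[1:],e[0]]).as_matrix().round(3))
for n in("wrist","side"):
    p=viewer.camera(n);save(p,n+"2.png");V=np.array(p["view"]);print(-V[:3,:3].T@V[:3,3],proj(p,[[.5362,.0975,.06],[.5335,.0903,.06],s["ee_pos"]]).round())
    for l in("key_middle_top","start_bar_top"):
        for d in models.search_frame(p,l)[:4]: print(n,l,round(d["conf"],2),np.round(d["pixel"]),np.round(ray(p,d["pixel"],.06),4))
E
```

```text
0.9 [0.22364353 0.50246431 0.23127939] [[-0.914  0.407  0.   ]
 [ 0.407  0.914 -0.   ]
 [-0.    -0.    -1.   ]]
[0.15748467 0.53308934 0.37372908] [[113. 591.]
 [107. 592.]
 [319. 314.]]
[ 0.02918917 -0.87634514  0.62227813] [[284. 252.]
 [284. 253.]
 [124. 178.]]
side start_bar_top 0.47 [320. 279.] [ 0.5369 -0.084   0.06  ]invalid input at $[0]: expected keys dx, dy, dz, twist
invalid input at $[0]: expected keys dx, dy, dz, twist
```

View pics/wrist2.png

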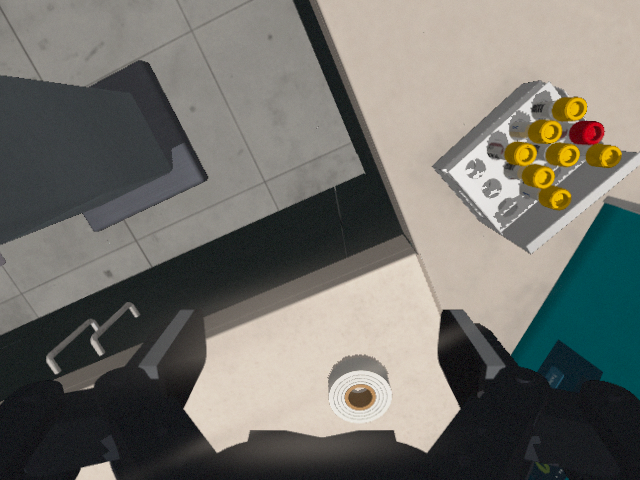

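The rows were refused because every row needs all four keys, so nothing has moved. The wrist view still shows the start area, with the label roll at (360,395).

```bash
python3 -m creep '[{"dx":0,"dy":0,"dz":0,"twist":-0.16},{"dx":0,"dy":0,"dz":0,"twist":-0.16},{"dx":-3.5,"dy":-3.73,"dz":0,"twist":0},{"dx":-3.5,"dy":-3.73,"dz":0,"twist":0},{"dx":-3.5,"dy":-3.73,"dz":0,"twist":0},{"dx":-3.5,"dy":-3.73,"dz":0,"twist":0},{"dx":-3.5,"dy":-3.73,"dz":0,"twist":0},{"dx":-3.5,"dy":-3.73,"dz":0,"twist":0},{"dx":-3.5,"dy":-3.73,"dz":0,"twist":0},{"dx":-3.5,"dy":-3.73,"dz":0,"twist":0}]' -1
```

```text
time: 2.45
ee_pos: [0.4737, 0.1764, 0.2314]
ee_rot: [0.0, 0.049, 0.999, 0.0]
ft_force: [1.8, -0.1, 0.3]
finger_gap: 0.0001
grip_force: 0.0
```

```bash
python3 -m creep '[{"dx":-3.5,"dy":-3.73,"dz":0,"twist":0},{"dx":-3.5,"dy":-3.73,"dz":0,"twist":0},{"dx":0,"dy":0,"dz":3,"twist":0},{"dx":0,"dy":0,"dz":3,"twist":0},{"dx":0,"dy":0,"dz":3,"twist":0},{"dx":0,"dy":0,"dz":0,"twist":0},{"dx":0,"dy":0,"dz":0,"twist":0}]'
python3 - <<'E'
from h import *
from scipy.spatial.transform import Rotation as Ro
s=telemetry.get_state();e=s["ee_rot"];print(s["time"],s["ee_pos"],Ro.from_quat([*e[1:],e[0]]).as_matrix().round(3))
for n in("wrist","side"):
    p=viewer.camera(n);save(p,n+"3.png");V=np.array(p["view"]);print(-V[:3,:3].T@V[:3,3],proj(p,[[.5362,.0975,.06],[.5335,.0903,.06],s["ee_pos"]]).round())
    for l in("key_middle_top","start_bar_top"):
        for d in models.search_frame(p,l)[:4]: print(n,l,round(d["conf"],2),np.round(d["pixel"]),np.round(ray(p,d["pixel"],.06),4))
E
```

```text
time: 3.32
ee_pos: [0.5357, 0.0968, 0.1424]
ee_rot: [0.001, 0.049, 0.999, 0.0]
ft_force: [0.2, 0.2, 0.4]
finger_gap: -0.0003
grip_force: 0.0
3.325 [0.53569429 0.09681678 0.1424185 ] [[-0.995  0.099  0.001]
 [ 0.099  0.995  0.   ]
 [-0.001  0.    -1.   ]]
[0.46334274 0.10478603 0.28477032] [[321. 250.]
 [309. 247.]
 [319. 314.]]
wrist key_middle_top 0.66 [324. 249.] [0.5356 0.0991 0.06  ]
wrist start_bar_top 0.73 [ 37. 272.] [ 0.5332 -0.0771  0.06  ]
wrist start_bar_top 0.19 [321. 423.] [0.6604 0.0852 0.06  ]
[ 0.02918917 -0.87634514  0.62227813] [[284. 252.]
 [284. 253.]
 [282. 225.]]
side key_middle_top 0.64 [283. 252.] [0.5331 0.0953 0.06  ]
side start_bar_top 0.5 [320. 280.] [ 0.534  -0.0867  0.06  ]
```

View pics/wrist3.png

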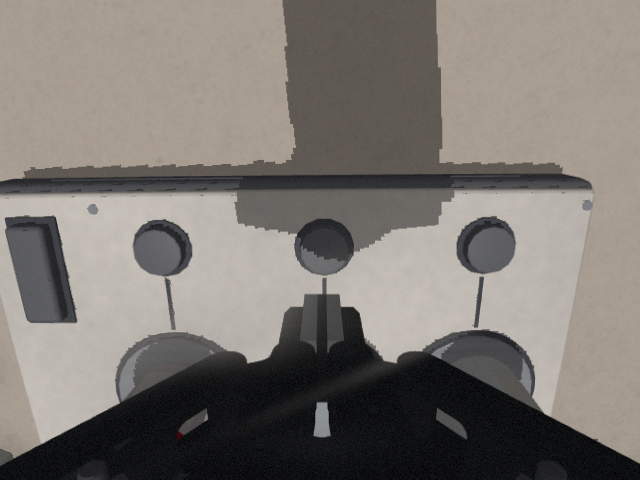

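The wrist view shows the middle key at (324,247), with its line running to the beaker's plate behind the fingertips. It lies within about 2 mm of the tip in x and y. I will descend to just above it.

```bash
python3 -m creep '[{"dx":0,"dy":0.2,"dz":3,"twist":0},{"dx":0,"dy":0,"dz":3,"twist":0},{"dx":0,"dy":0,"dz":1.6,"twist":0},{"dx":0,"dy":0,"dz":0.4,"twist":0},{"dx":0,"dy":0,"dz":0.2,"twist":0},{"dx":0,"dy":0,"dz":0.2,"twist":0},{"dx":0,"dy":0,"dz":0,"twist":0}]'
```

```text
time: 4.5
ee_pos: [0.5357, 0.0988, 0.0579]
ee_rot: [0.001, 0.049, 0.999, 0.0]
ft_force: [-0.9, 0.3, 2.6]
finger_gap: 0.0002
grip_force: 1.3
```

```bash
python3 -m creep '[{"dx":0,"dy":0,"dz":0.15,"twist":0},{"dx":0,"dy":0,"dz":0.12,"twist":0},{"dx":0,"dy":0,"dz":0,"twist":0},{"dx":0,"dy":0,"dz":0,"twist":0}]'
```

```text
time: 5.0
ee_pos: [0.5357, 0.0988, 0.0548]
ee_rot: [0.0, 0.049, 0.999, 0.0]
ft_force: [0.3, -0.2, 4.5]
finger_gap: -0.0003
grip_force: 2.2
```

Pressed 5.2 mm at 4.5 N. Now I will withdraw and go over to the bar.

```bash
python3 -m creep '[{"dx":0,"dy":0,"dz":-1,"twist":0},{"dx":0,"dy":0,"dz":-3,"twist":0},{"dx":0,"dy":0,"dz":-4,"twist":0},{"dx":-0.38,"dy":-4.5,"dz":0,"twist":0},{"dx":-0.38,"dy":-4.5,"dz":0,"twist":0},{"dx":-0.38,"dy":-4.5,"dz":0,"twist":0},{"dx":-0.38,"dy":-4.5,"dz":0,"twist":0},{"dx":0,"dy":0,"dz":0,"twist":0},{"dx":0,"dy":0,"dz":0,"twist":0}]'
python3 - <<'E'
from h import *
s=telemetry.get_state();print(s["ee_pos"])
p=viewer.camera("wrist");save(p,"wrist4.png");print(proj(p,[[.5321,-.0808,.06],s["ee_pos"]]).round())
for l in("key_middle_top","start_bar_top"):
    for d in models.search_frame(p,l)[:4]: print(l,round(d["conf"],2),np.round(d["pixel"]),np.round(ray(p,d["pixel"],.06),4))
E
```

```text
time: 6.12
ee_pos: [0.5324, -0.0817, 0.1346]
ee_rot: [-0.0, 0.05, 0.999, 0.0]
ft_force: [-0.2, 0.6, 0.7]
finger_gap: 0.0001
grip_force: 0.0
[ 0.53235489 -0.08165125  0.13460147]
[[321. 253.]
 [319. 314.]]
key_middle_top 0.8 [622. 231.] [0.5362 0.0922 0.06  ]
key_middle_top 0.65 [466. 253.] [0.5402 0.0021 0.06  ]
start_bar_top 0.67 [322. 248.] [ 0.5294 -0.0805  0.06  ]
start_bar_top 0.56 [467. 254.] [0.5411 0.0028 0.06  ]
```

View pics/wrist4.png

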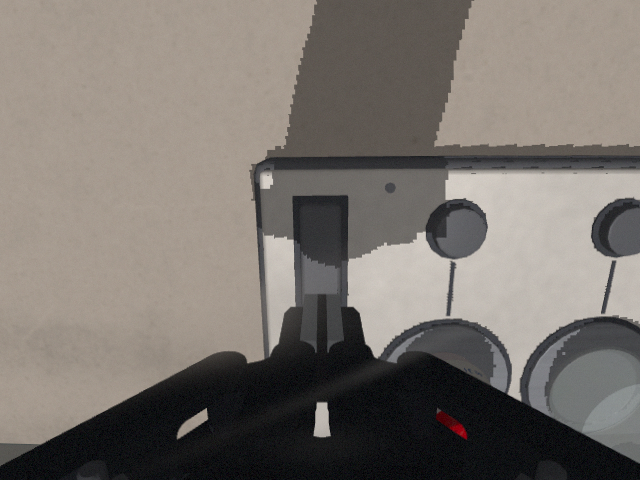

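The bar runs from (293,196) to (348,305), centred in column under the tip at column 320, and the middle key at (622,231) is back up. Now I will press the bar.

```bash
python3 -m creep '[{"dx":0,"dy":0,"dz":3,"twist":0},{"dx":0,"dy":0,"dz":3,"twist":0},{"dx":0,"dy":0,"dz":1.2,"twist":0},{"dx":0,"dy":0,"dz":0.3,"twist":0},{"dx":0,"dy":0,"dz":0.2,"twist":0},{"dx":0,"dy":0,"dz":0.15,"twist":0},{"dx":0,"dy":0,"dz":0.1,"twist":0},{"dx":0,"dy":0,"dz":0,"twist":0},{"dx":0,"dy":0,"dz":0,"twist":0}]'
```

```text
time: 7.4
ee_pos: [0.5332, -0.0819, 0.0554]
ee_rot: [0.001, 0.049, 0.999, 0.0]
ft_force: [1.4, 2.9, 3.9]
finger_gap: -0.0001
grip_force: 2.0
```

```bash
python3 -m creep '[{"dx":0,"dy":0,"dz":-1,"twist":0},{"dx":0,"dy":0,"dz":-4,"twist":0},{"dx":0,"dy":0,"dz":-5,"twist":0},{"dx":0,"dy":0,"dz":-4,"twist":0},{"dx":3,"dy":0,"dz":0,"twist":0},{"dx":5,"dy":0,"dz":0,"twist":0},{"dx":0,"dy":0,"dz":0,"twist":0},{"dx":0,"dy":0,"dz":0,"twist":0},{"dx":0,"dy":0,"dz":0,"twist":0}]'
python3 - <<'E'
from h import *
p=viewer.camera("top");save(p,"top5.png");q=viewer.camera("wrist")
a=np.hstack([p["pixels"][150:310,220:410],np.zeros((160,2,3),np.uint8)])
cv2.imwrite('pics/c5.png',np.hstack([cv2.resize(a[:,:,::-1],(400,337)),cv2.resize(q["pixels"][:,:,::-1],(400,337))]))
E
```

```text
time: 8.52
ee_pos: [0.4538, -0.0743, 0.1951]
ee_rot: [0.0, 0.049, 0.999, -0.0]
ft_force: [0.7, 0.1, 0.2]
finger_gap: -0.0001
grip_force: 0.0
```

View pics/c5.png

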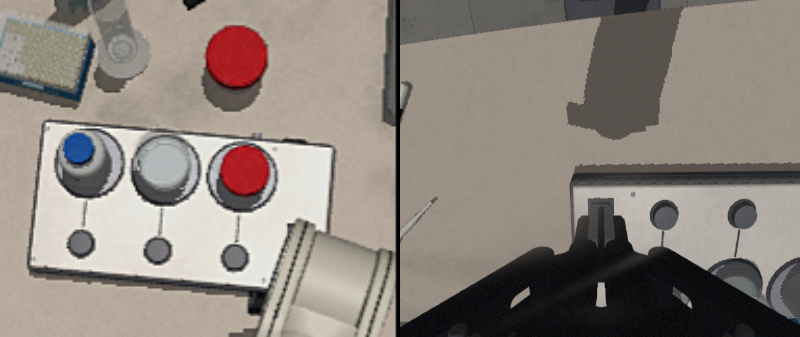

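The vessels stand as before: bottle at (80,150), beaker at (165,170) and cup at (245,170) in the crop. The keys are up and the arm is clear.

```bash
python3 -c "from workcell import finish_job; print(finish_job())"
```

```text
the job is handed in; nothing more can be done
None
```

I pressed the middle key (the beaker's plate) about 5 mm and released it, then did the same with the start bar; the arm is clear, the vessels look unmoved, and the job was handed in at about 8.6 s with no verdict returned.

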